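# Lock the pigment chest in the pottery studio

## Task

Lock up the pigment chest: fold the hasp strap down flat over the brass lock, take the loose steel shackle out of its wooden keeper and push its two legs down through the strap's holes into the lock until the hidden catch clicks and it stays down by itself, then let go. Press with feeling: it takes a firm push to catch, but the chest, hasp and lock must never bear more than 45 N; leave the pots and tools where they stand.

Things in the scene. Friction and masses are not known exactly. Their poses are not given: they have to be found in the camera images.
- lock_mouth (a point): Centre of the top face of the brass lock block (44 mm in x, 80 in y; top 70 mm above the table), fixed to the front of the green chest. Axes: z up, y along the line of the two leg holes, +x towards the chest. The vertical holes, 13.5 mm square with 2 mm chamfers, are centred at y = -20 and +20 mm.
- lock: Origin 70 mm below lock_mouth. Inside, a spring lifter meets the leg tips 19 mm below the mouth and pushes up with 6.5 to 9 N; the spring catch adds 1 to 4 N. It clicks when the tips are 25 to 41 mm deep: this differs each time and cannot be seen. A hard floor stops the legs 2 mm later. Getting to the click takes at most 14 N if the legs run free. Let go before it and the shackle rises again.
- chest: The green pigment chest, fixed, 150 (x) by 220 mm (y), flat grey lid 74 mm high; origin at the centre of its underside. lock_mouth lies 110 mm from it in -x. Chest, hasp and lock may bear 45 N at most, side loads of the legs in their holes added in: a slow push (10 mm/s) of up to 20 N is safe; hitting the floor at 30 mm/s is not.
- hasp (a joint): Hinge of the steel hasp strap, rad. 0 = folded down flat over the lock; grows as it swings up and back towards the chest (1.57 upright, 2.3 its end). The axis is parallel to the lock's y, 33 mm from lock_mouth towards the chest and 4 mm above it. Hinge friction (0.045 N m) keeps the strap where it is left.
- hasp_tip (a point): Middle of the free edge of the hasp strap, 53 mm from its hinge. The strap is 70 mm wide and 4 mm thick; folded down its top lies 6 mm above the lock's top face, and its two holes, 17 mm (y) by 19 mm (x), stand over the lock's holes with a 23 mm wide bridge between them.
- shackle_mid (a point): The loose steel U shackle, 170 g: its mid-plane point half-way up (59 mm above the leg tips, 59 mm below the arch top). Axes: z up the legs to the arch, y from leg to leg. Legs 12 mm round at y = -20 and +20 mm (52 mm over the outsides), straight to 92 mm above the tips, tapered over the last 8.5 mm, a groove 10 to 18 mm above the tips. Either way round fits.
- keeper: Wooden keeper block 55 (x) by 95 (y) by 43 mm high, fixed; origin at the centre of its underside. The shackle stands in its two 13.5 mm holes (along the block's y), leg tips 8 mm above the table, 35 mm deep in the block.
- vase: Loose unfired clay vase, 80 mm wide, 110 mm high; origin at the centre of its underside. Leave it standing.
- bowl: Loose unfired clay bowl, 120 mm wide, 60 mm high; origin under its centre. Leave it.
- flask: Loose unfired clay flask, 70 mm wide, 120 mm high; origin under its centre. Leave it.
- mould: Loose plaster mould block 90 by 70 by 70 mm with a brown band; origin under its centre. Leave it.
- cup: Loose terracotta cup, 70 mm wide, 60 mm high; origin under its centre. Leave it.
- spatula: Loose 180 mm spatula with wooden handle, lying flat. Leave it.
- rib: Loose flat wooden rib 90 by 45 by 8 mm; origin under its centre. Leave it.

How it is judged (in metres and radians):
On the way, in this order (a step that is already met when the one before it is completed fails the run):
1. the hasp strap is folded down over the lock (value of joint hasp below 0.1 rad), for 0.2 s.
2. both shackle legs have entered the lock's holes (z of shackle_mid in the frame of lock_mouth below 0.053 m and horizontal distance between shackle_mid and lock_mouth below 0.008 m and angle between the y axis of shackle_mid and the y axis of lock_mouth, either way round below 0.15 rad and value of joint hasp below 0.1 rad), for 0.1 s.
At the end, for the whole second after the job is handed in: The hasp strap is down (within 0.1 rad), the shackle stands upright (within 0.12 rad) with both legs in the lock, centred within 6 mm, and, let go and at rest, it stays down with its leg tips at least 23.5 mm below the lock's mouth (only the clicked catch holds it there against the lifter) (z of shackle_mid in the frame of lock_mouth below 0.0355 m and horizontal distance between shackle_mid and lock_mouth below 0.006 m and angle between shackle_mid's own z axis and vertical below 0.12 rad and value of joint hasp below 0.1 rad and linear speed of shackle below 0.02 m/s); the robot touches nothing.
It fails at once if the chest with its hasp and lock bears more than 45 N, all contacts added (contact force between anything else and chest above 45 N).
It fails at once if a pot or tool is moved more than 20 mm or tipped (distance of any of vase, bowl, flask, mould, cup, spatula, rib from where it was at the start of the episode above 0.02 m or angle between any of vase, flask, cup's own z axis and vertical above 0.3 rad).
It also fails if it takes over 72 s, if anything falls off the work surface, if the arm or the gripper's body presses on something with over 40 N, if the wrist force passes 120 N, or if a joint passes its speed limit or range.

## Robot

A 6-joint arm with a two-finger parallel gripper is mounted at the origin on the work surface. World frame = base frame: x ahead of the robot, y to its left, z up, the work surface at z = 0. Lengths are in mm, angles in rad, forces in N, time in s.
With the tool pointing down it reaches from about 325 to 750 mm from the base axis. Payload 7.6 kg.
Tool frame: the origin (TCP) lies midway between the tips of the shut fingers; the grasp point (between the pads) lies 19 mm behind it; z points along the fingers, y is the direction in which the jaws open and shut (so a half turn about z gives the same grasp; the last joint's range is limited). The gripper opens to 85 mm and grips with 20 to 120 N. Pads are 22 mm wide; open, the fingers measure 114 mm over their backs; the gripper's body (76 mm by 85 mm) begins 54 mm behind the grasp point. The pads swing forward as they close: fully open they stand 13 mm farther back than shut.
Start: joints at [1.191, 0.052, 1.401, -0, 1.689, -0.07], TCP at [160.039, 500.033, 231.323] pointing down, gripper open.
Joint ranges: [-2.9, 2.9], [-0.91, 2.17], [0.12, 2.37], [-1.06, 4.2], [0.26, 2.73], [-2.93, 2.93]. Speed limits (rad/s): [2.57, 2.57, 3.01, 3.14, 3.14, 3.14].

## Interface

Orientations are given as a rotation vector (axis times angle).
In Python, from plant import env gives the robot as it stands. The module is installed in compiled form; this text tells all that it offers. Calls block until the motion is done:
- env.reach(position, orientation): joint-space move of the TCP to a pose.
- env.movel(position, vel=150, attitude=None, until_force=None): straight line of the TCP; attitude=None keeps the orientation; vel is the mean speed in mm/s. With until_force (N) it stops when the force on the tool has changed by that much, and returns True; else False.
- env.move_j(angles): joint-space move.
- env.set_gripper(opening): finger opening in mm; the grip force is fixed at half the most; returns when the fingers have stopped.
- env.sleep(seconds).
- env.inverse_kinematics(position, orientation): joint angles nearest the present ones, or None.
- env.capture(name): name is "scene" or "side" or "wrist"; returns (picture, depth): 400x640x3 uint8, red, green, blue; 400x640 float32, mm along the optical axis (not along the pixel's ray), 0 where there is no reading.
- env.camera_model(name): a dict with "fx", "fy", "cx", "cy" (pixels), "R" (3x3) and "t" (3): a world point X has camera coordinates R X + t; the wrist camera has in their place "mount" (4x4, takes a point from camera to tool coordinates, whose origin is the TCP and whose axes are the flange's). Camera axes: x right, y down, z forward; pixel columns grow to the right and rows downward; lengths in mm; the calibration is good to about 2 mm. A picture is of the moment at which its call begins: read the wrist's pose just before it. camera_model takes no time and is no camera call.
A pose or a line that the arm cannot do raises env.PlanningError and nothing moves.
- env.sign_off(): hands the job in, once; it reports no verdict.
Readings, each from a call of its own:
- env.get_t(): time.
- env.get_joint_pos(): joint angles.
- env.get_qd(): joint speeds.
- env.get_joint_efforts(): joint torques, N m.
- env.get_tool_pos(): TCP position.
- env.get_tcp_rot(): TCP orientation.
- env.get_ft_force(): force on the tool from outside, world axes, zero at the start.
- env.get_wrist_torque(): the same for the moment, N m.
- env.get_finger_gap(): finger opening in mm.
Only numpy, scipy, OpenCV 4.12 (cv2) and the standard library are available. Lean on these libraries where they do the work, as an engineer would, in place of code of your own. Each camera call takes 0.05 s, during which the arm holds its last target.

## Working session

There is one attempt and no reset: what is moved stays moved. The work goes in short steps, each a Python script; the robot and the scene stay as the last script left them, time stands still between calls to the robot, and variables do not carry over. Pictures are saved under pics/ and viewed, and the job is handed in when it is done.

```bash
mkdir -p pics; ls; cat > h.py <<'E'
import numpy as np, cv2
from plant import env
def save(n,img): cv2.imwrite(f'pics/{n}.png',img[:,:,::-1])
E
python3 - <<'E'
from h import *
for c in ["scene","side","wrist"]:
    p,d=env.capture(c); save(c+'0',p); np.save(c+'0.npy',d)
    print(c,{k:np.round(np.array(v),3).tolist() for k,v in env.camera_model(c).items()})
print(env.get_t(),env.get_tool_pos(),env.get_tcp_rot(),env.get_finger_gap(),env.get_ft_force())
E
```

```text
pics
scene {'fx': 369.389, 'fy': 369.389, 'cx': 318.699, 'cy': 199.484, 'R': [[-0.331, 0.943, -0.02], [0.658, 0.216, -0.721], [-0.676, -0.252, -0.693]], 't': [230.03, -279.698, 1460.813]}
side {'fx': 452.338, 'fy': 452.338, 'cx': 319.771, 'cy': 195.467, 'R': [[0.873, -0.488, 0.006], [-0.353, -0.641, -0.681], [0.336, 0.593, -0.732]], 't': [-506.709, 207.261, 1127.576]}
wrist {'fx': 299.195, 'fy': 299.195, 'cx': 316.764, 'cy': 203.403, 'mount': [[0.0, -0.966, -0.26, 66.828], [1.0, 0.0, 0.0, -0.144], [-0.0, -0.26, 0.966, -143.965], [0.0, 0.0, 0.0, 1.0]]}
0.15 [159.95133706 499.80523308 230.66310343] [-4.84687957e-01 -3.10369969e+00  1.82845228e-03] 85.52762663616187 [ 0.11442773 -0.72180363 -0.02111456]
```

View pics/scene0.png

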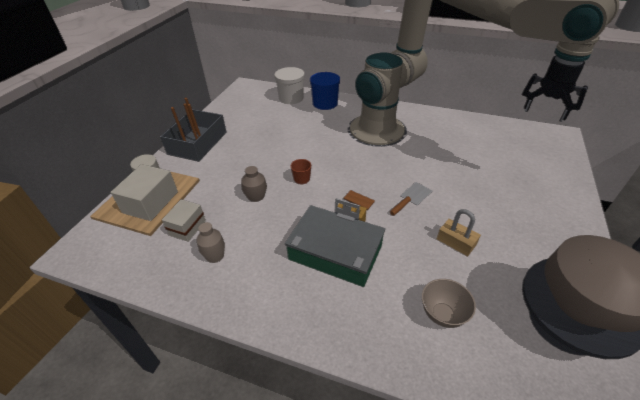

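View pics/side0.png

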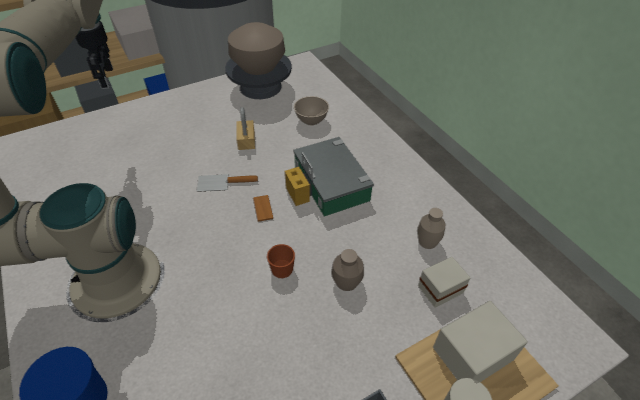

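View pics/wrist0.png

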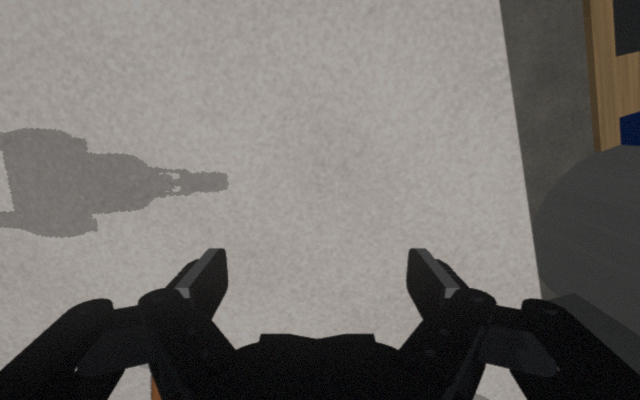

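The side view shows the lock at about (297,178), the chest lid at about (333,165) with the hasp standing up near (308,160), and the keeper with the shackle at about (246,130). The scene view shows the keeper at (459,232). Next I'll convert these pixels to positions.

```bash
cat >> h.py <<'E'
def cloud(name,d,T=None):
    m=env.camera_model(name)
    v,u=np.mgrid[0:400,0:640].astype(float)
    P=np.stack([(u-m['cx'])/m['fx']*d,(v-m['cy'])/m['fy']*d,d],-1)
    if name=='wrist':
        M=np.array(m['mount']); P=P@M[:3,:3].T+M[:3,3]
        p,R=T; return P@R.T+p
    return (P-np.array(m['t']))@np.array(m['R'])
from scipy.spatial.transform import Rotation as Ro
def pose():
    return np.array(env.get_tool_pos()),Ro.from_rotvec(env.get_tcp_rot()).as_matrix()
E
python3 - <<'E'
from h import *
P,D=cv2.imread('pics/side0.png'),np.load('side0.npy')
C=cloud('side',D)
print(C[185:200:5,300:340:10].shape)
for n,(u,v) in dict(lock=(297,173),lid=(335,165),hasp=(308,160),keeper=(247,130),keep2=(247,142),sh=(244,115),table=(200,250),spat=(210,183),rib=(263,208),bowl=(312,105)).items(): print(n,C[v,u].round(1))
S=cloud('scene',np.load('scene0.npy'))
for n,(u,v) in dict(lid=(335,238),hasp=(350,208),keeper=(459,232),arch=(464,212)).items(): print(n,S[v,u].round(1))
for nm,CC in(('side',C),('scene',S)):
    m=(abs(CC[...,2]-74)<4)&(CC[...,0]>250)&(CC[...,0]<800)&(abs(CC[...,1])<300)
    pts=CC[m][:,:2]
    lab=cv2.connectedComponentsWithStats(m.astype(np.uint8))
    i=1+np.argmax(lab[2][1:,4]); pts=CC[lab[1]==i][:,:2].astype(np.float32)
    print(nm,len(pts),cv2.minAreaRect(pts),np.median(CC[lab[1]==i][:,2]))
a=cv2.resize(P[70:230,180:400],None,fx=3.6,fy=3.6,interpolation=cv2.INTER_CUBIC);cv2.imwrite('pics/sidecrop.png',a)
P=cv2.imread('pics/scene0.png')
a=cv2.resize(P[170:300,270:500],None,fx=3.4,fy=3.4,interpolation=cv2.INTER_CUBIC);cv2.imwrite('pics/scenecrop.png',a)
E
```

```text
(3, 4, 3)
lock [535.6  53.6  70. ]
lid [644.7  26.   74.4]
hasp [587.   83.3  73.4]
keeper [497.8 335.7  41.1]
keep2 [478.6 293.5  29.8]
sh [501.8 356.6  85.7]
table [210.6 -18.1   2.1]
spat [317.7 202.5   3.6]
rib [415.1  34.7   4. ]
bowl [754.2 367.2  30.3]
lid [648.7  30.8  74.3]
hasp [564.1  45.9 109.1]
keeper [496.3 338.2  43.2]
arch [496.5 332.8 120. ]
side 2638 ((633.170654296875, 28.75262451171875), (227.5115509033203, 158.03933715820312), 85.02763366699219) 73.826281707406
scene 3824 ((638.8011474609375, 28.249595642089844), (224.2196807861328, 157.2379913330078), 84.86036682128906) 74.07531397970911
```

View pics/sidecrop.png

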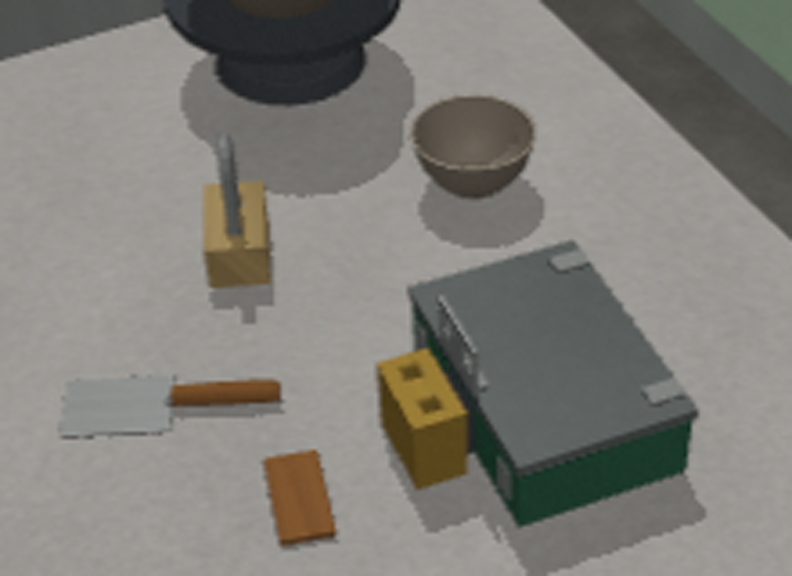

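View pics/scenecrop.png

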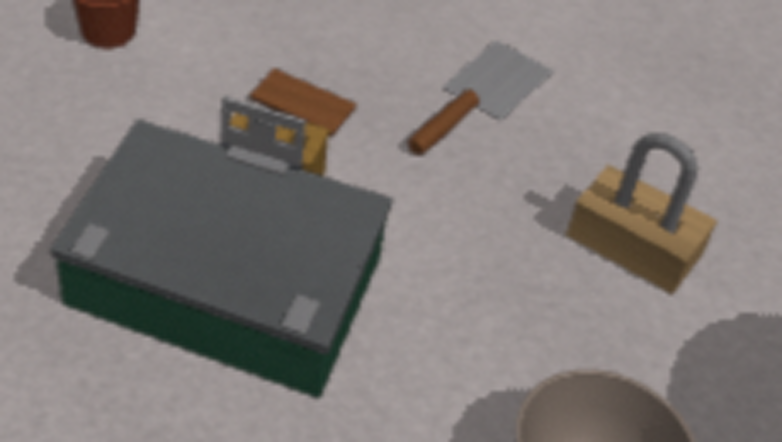

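```bash
cat >> h.py <<'E'
def ori(yaw):  # tool down, jaw (tool y) along (-sin,cos) of yaw; tool x = -(cos,sin)
    c,s=np.cos(yaw),np.sin(yaw)
    return Ro.from_matrix(np.array([[-c,-s,0],[-s,c,0],[0,0,-1.]])).as_rotvec()
def look(n):
    T=pose(); p,d=env.capture('wrist'); save(n,p); np.savez(n,d=d,p=T[0],R=T[1]); return p,d,T
E
python3 - <<'E'
from h import *
# keeper yaw from side cloud
for nm in('side','scene'):
    C=cloud(nm,np.load(nm+'0.npy'))
    m=(abs(C[...,2]-43)<3.5)&(np.hypot(C[...,0]-497,C[...,1]-336)<70)
    print(cv2.minAreaRect(C[m][:,:2].astype(np.float32)),m.sum())
o=ori(np.radians(-5)); p=[529,38,200]
print(env.inverse_kinematics(p,o))
env.reach(p,o); print(env.get_t(),*pose()); look('lock1')
E
```

```text
((491.0677490234375, 339.8483581542969), (102.64810943603516, 55.00168991088867), 68.06962585449219) 256
((494.8680419921875, 339.2623596191406), (95.10171508789062, 59.83598709106445), 67.49102783203125) 480
[ 2.07924131e-03  7.83617277e-02  1.43555047e+00 -4.44089210e-16
  1.62768046e+00 -1.48145062e+00]
2.275 [528.95820309  38.74429133 200.08180571] [[-9.96282439e-01  8.61468895e-02  1.24361173e-04]
 [ 8.61469140e-02  9.96282423e-01  2.06652754e-04]
 [-1.06096359e-04  2.16597841e-04 -9.99999971e-01]]
```

View pics/lock1.png

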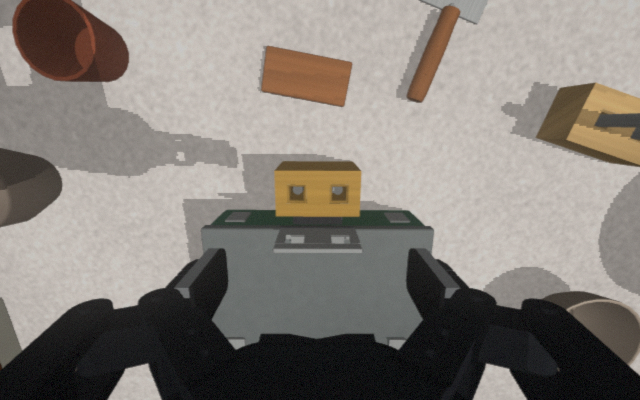

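The lock's top face is at rows 177–216, with its holes at about (297,193) and (339,193). The strap is folded back at rows 229–251, leaning slightly towards the chest, and the keeper is at (600,120) on the right. Now I'll measure the lock accurately.

```bash
cat >> h.py <<'E'
def ray(T,u,v,z):
    m=env.camera_model('wrist'); M=np.array(m['mount']); p,R=T
    d=R@(M[:3,:3]@np.array([(u-m['cx'])/m['fx'],(v-m['cy'])/m['fy'],1])); o=R@M[:3,3]+p
    return o+d*(z-o[2])/d[2]
def proj(T,X):
    m=env.camera_model('wrist'); M=np.array(m['mount']); p,R=T
    c=M[:3,:3].T@((R.T@(np.asarray(X)-p))-M[:3,3]); return m['fx']*c[0]/c[2]+m['cx'],m['fy']*c[1]/c[2]+m['cy']
E
python3 - <<'E'
from h import *
z=np.load('lock1.npz'); T=(z['p'],z['R']); d=z['d']; img=cv2.imread('pics/lock1.png')
C=cloud('wrist',d,T)
m=(abs(C[...,2]-70)<2.5); m[:170]=0;m[225:]=0;m[:,:260]=0;m[:,380:]=0
k,lab,st,ce=cv2.connectedComponentsWithStats(m.astype(np.uint8)); i=1+np.argmax(st[1:,4]); print(st[i],np.median(C[lab==i][:,2]))
r=cv2.minAreaRect(C[lab==i][:,:2].astype(np.float32)); print(r)
r=cv2.minAreaRect(np.argwhere(lab==i)[:,::-1].astype(np.float32)); print(r)
b=cv2.boxPoints(r); print([ray(T,u,v,70)[:2].round(1).tolist() for u,v in b])
# lid
m=(abs(C[...,2]-74)<2.5);m[:222]=0; L=C[m]; print('lid z',np.median(L[:,2]),m.sum())
# hasp
m=(C[...,2]>80)&(C[...,2]<135)
m[:222]=0;m[258:]=0;m[:,:268]=0;m[:,368:]=0
H=C[m];print('hasp',len(H),H.min(0),H.max(0),np.median(H,0))
cv2.imwrite('pics/lock1c.png',cv2.resize(img[150:260,240:400],None,fx=5,fy=5,interpolation=cv2.INTER_CUBIC))
E
```

```text
[ 274  170   87   47 3485] 71.24486989449719
((526.2257080078125, 39.482765197753906), (80.039794921875, 44.6781005859375), 84.83690643310547)
((316.9999694824219, 192.99998474121094), (85.99998474121094, 45.99999237060547), -0.0)
[[544.7, -3.6], [500.7, 1.9], [507.5, 80.8], [551.8, 78.6]]
lid z 75.27111553338148 18968
hasp 1874 [552.92839497   1.93614994  80.01938063] [573.83406383  71.57088899 130.21013873] [556.93504452  36.2505214  111.96184925]
```

View pics/lock1c.png

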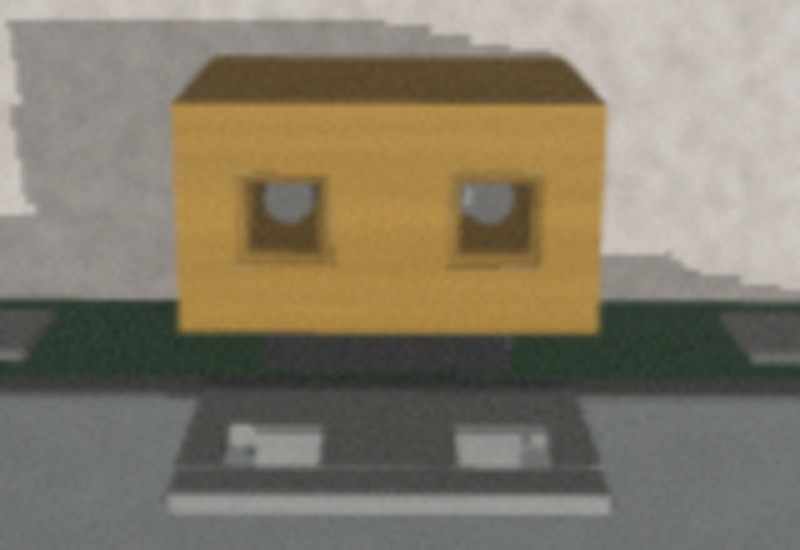

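```bash
python3 - <<'E'
from h import *
z=np.load('lock1.npz'); T=(z['p'],z['R'])
c=ray(T,317.6,193.7,70); l=ray(T,240+285.5/5-.5,193.7,70); r=ray(T,240+496/5-.5,193.7,70)
print(c,l,r,np.linalg.norm(l-r), np.degrees(np.arctan2(-(r-l)[0],(r-l)[1])))
E
cat >> h.py <<'E'
YAW=np.radians(-5.0)
LM=np.array([527.0,38.9,70.])
def L(x,y,z): # lock frame -> world
    c,s=np.cos(YAW),np.sin(YAW); return LM+np.array([c*x-s*y,s*x+c*y,z])
E
```

```text
[526.45667403  39.94020619  70.        ] [524.75667869  20.26833315  70.        ] [528.1648524   59.70677104  70.        ] 39.585427009739874 -4.939091027077353
```

```bash
sed -i 's/LM=np.array.*/LM=np.array([526.5,39.9,70.])/' h.py; python3 - <<'E'
from h import *
env.set_gripper(0)
print(env.get_t(), env.get_finger_gap())
env.movel(L(88,0,130),vel=200)
env.movel(L(88,0,36),vel=120)
f0=np.array(env.get_ft_force())
r=env.movel(L(8,0,36),vel=80,until_force=12); print(r,env.get_t(),env.get_tool_pos(),np.array(env.get_ft_force())-f0)
p,d=env.capture('side'); save('side1',p[100:230,230:400])
p,d=env.capture('scene'); save('scene1',p[170:300,270:430])
E
cd pics; python3 -c "
import cv2,numpy as np
a=cv2.imread('side1.png');b=cv2.imread('scene1.png');b=cv2.resize(b,(160,130));cv2.imwrite('m1.png',cv2.resize(np.hstack([a,b]),None,fx=2.4,fy=2.4,interpolation=2))"
```

```text
3.0917 -0.11456889738536599
False 5.75 [534.58371969  39.17443288 105.9411277 ] [ 1.49436852 -0.75419818 -0.22499054]
```

View pics/m1.png

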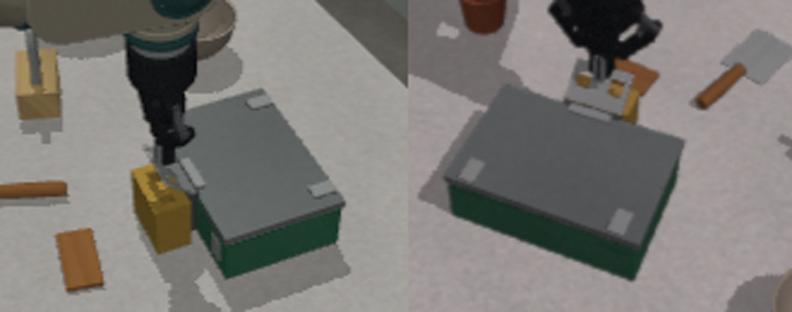

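The side view shows the strap at about (180,175), leaning forward over the lock with the fingers behind it. I'll press it down.

```bash
python3 - <<'E'
from h import *
r=env.movel(L(-5,0,22),vel=60,until_force=12); print(r,env.get_t())
r=env.movel(L(-6,0,2),vel=20,until_force=7); print(r,env.get_t(),env.get_tool_pos(),env.get_ft_force())
env.movel(L(-6,0,60),vel=200)
env.movel(L(0,0,130),vel=250); print(env.get_t())
look('lock2')
E
python3 -c "
import cv2
a=cv2.imread('pics/lock2.png');cv2.imwrite('pics/lock2c.png',cv2.resize(a[140:260,240:400],None,fx=5,fy=5,interpolation=2))"
```

```text
False 6.3167
True 7.0917 [520.60659934  40.43573209  75.98683837] [-2.00623765  0.27443933  6.19232864]
7.95
```

View pics/lock2c.png

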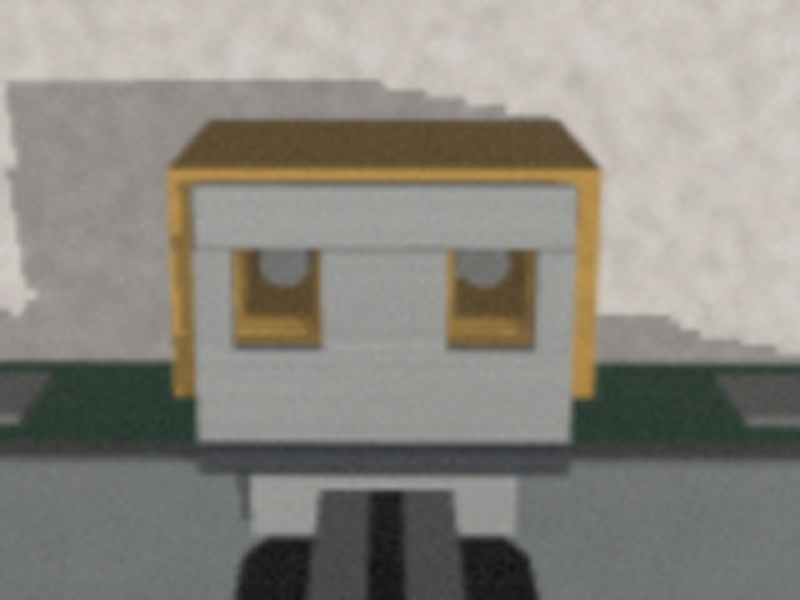

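The strap lies flat: its holes in the crop show the lock's holes beneath, and contact came at z = 76.0, as expected. Now for the keeper.

```bash
python3 - <<'E'
from h import *
o=ori(np.radians(-22.3)); env.reach([494,338,200],o); env.set_gripper(85)
print(env.get_t(),env.get_tool_pos()); p,d,T=look('keep1')
C=cloud('wrist',d,T)
for z0 in (43,):
    m=(abs(C[...,2]-z0)<3)&(np.hypot(C[...,0]-494,C[...,1]-338)<70)
    print(cv2.minAreaRect(C[m][:,:2].astype(np.float32)),m.sum(),np.median(C[m][:,2]))
m=(C[...,2]>100)&(C[...,2]<135)&(np.hypot(C[...,0]-494,C[...,1]-338)<40)
print(m.sum(),C[m].min(0),C[m].max(0),cv2.minAreaRect(C[m][:,:2].astype(np.float32)))
a=cv2.imread('pics/keep1.png');cv2.imwrite('pics/keep1c.png',cv2.resize(a[100:300,200:440],None,fx=3.3,fy=3.3,interpolation=2))
E
```

```text
9.9333 [493.98910716 338.03374908 200.01258148]
((491.0187072753906, 340.88494873046875), (95.22515869140625, 54.58365249633789), 67.72085571289062) 3605 44.277322048329125
950 [477.65237135 316.88393152 100.03502189] [503.26835731 365.11807444 128.65496635] ((490.9171142578125, 340.55682373046875), (50.827369689941406, 11.899407386779785), 68.34274291992188)
```

View pics/keep1c.png

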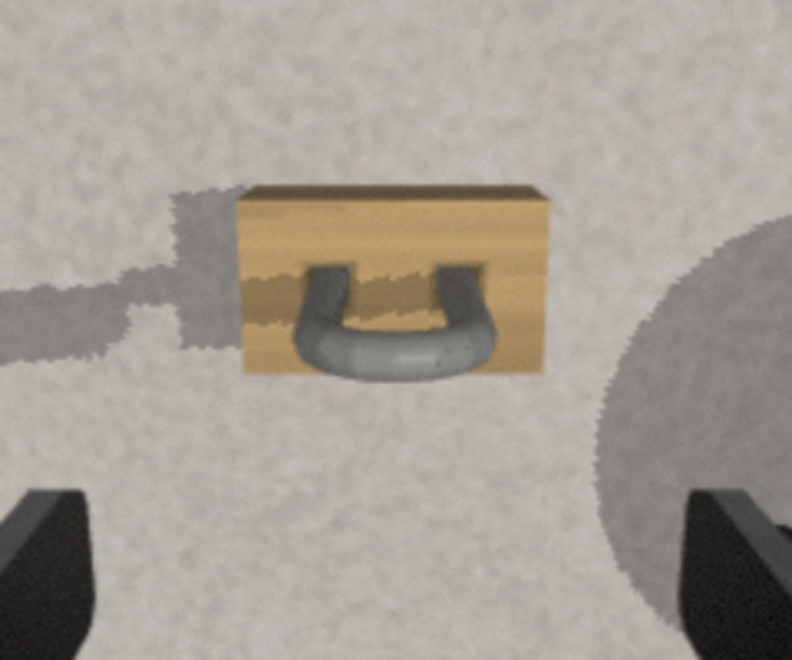

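```bash
python3 - <<'E'
from h import *
o=ori(np.radians(-22.2)); env.movel([491,340.8,160],vel=150,attitude=o)
env.movel([491,340.8,68],vel=100,until_force=15); print(env.get_tool_pos(),env.get_ft_force())
env.set_gripper(40); print(env.get_finger_gap(),env.get_t(),env.get_ft_force(),env.get_wrist_torque())
env.movel([491,340.8,150],vel=80); print(env.get_finger_gap(),env.get_t(),env.get_tool_pos(),env.get_ft_force())
p,d,T=look('grip1')
p,d=env.capture('side'); save('side2',p[60:230,180:400])
E
cd pics; python3 -c "
import cv2;a=cv2.imread('side2.png');cv2.imwrite('side2.png',cv2.resize(a,None,fx=3.5,fy=3.5,interpolation=2))"
```

```text
[491.4827345  341.08667652  68.9757284 ] [-0.26716132  0.52133416 -0.15855521]
50.43475347111471 11.8833 [-1.24754103 -0.32131071  4.06025327] [-0.09349471  0.06770751 -0.05748818]
50.318134205264975 13.0583 [490.6986106  340.6248955  149.15695959] [ 0.05142402 -0.65299317 -2.47378435]
```

View pics/grip1.png

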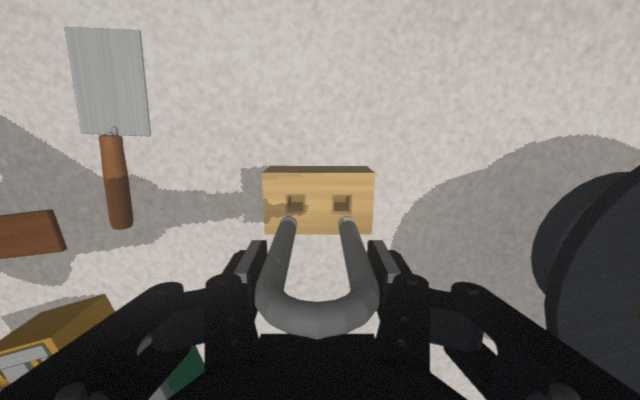

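View pics/side2.png

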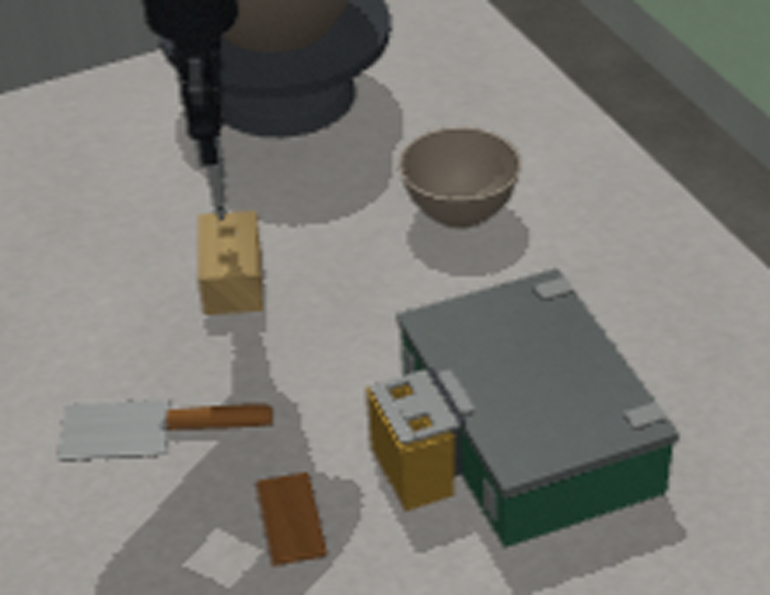

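The shackle hangs in the jaws with its tips at about (290,220) and (346,220) in the wrist picture. The side view shows the strap flat. From the depth I'll measure the shackle's pose in the tool frame.

```bash
cat > fit.py <<'E'
from h import *
import sys
from scipy.optimize import least_squares
z=np.load(sys.argv[1]+'.npz'); d=z['d']
C=cloud('wrist',d,(np.zeros(3),np.eye(3)))
for s in(-1,1):
    m=(abs(C[...,1]-s*20)<12)&(abs(C[...,0])<15)&(C[...,2]>-10)&(C[...,2]<46)&(d>0)
    Q=C[m]
    def f(p): # cylinder x=a+b z, y=c+e z, r=6
        return np.hypot(Q[:,0]-p[0]-p[1]*Q[:,2],Q[:,1]-p[2]-p[3]*Q[:,2])-6
    r=least_squares(f,[-3,0,s*20,0],loss='soft_l1',f_scale=.5)
    m2=(abs(C[...,1]-s*20)<10)&(abs(C[...,0])<15)&(C[...,2]>40)&(C[...,2]<75)
    print(s,len(Q),r.x.round(4),np.sqrt(np.mean(r.fun**2)).round(2),'zmax',C[m2][:,2].max().round(1), 'at tip z60 xy',(r.x[0]+60*r.x[1]).round(2),(r.x[2]+60*r.x[3]).round(2))
E
python3 fit.py grip1
```

```text
-1 763 [-9.2800e-02 -6.9000e-03 -2.0449e+01  1.1700e-02] 1.59 zmax 51.7 at tip z60 xy -0.51 -19.74
1 767 [-1.43900e-01 -7.00000e-03  1.99608e+01 -6.50000e-03] 1.74 zmax 51.7 at tip z60 xy -0.57 19.57
```

```bash
python3 - <<'E'
from h import *
env.movel([491,340.8,175],vel=150)
o=ori(YAW)
env.reach(L(-0.5,0,110),o); env.movel(L(-0.5,0,80),vel=60)
env.sleep(0.2); print(env.get_t(),env.get_tool_pos(),L(-.5,0,80),env.get_ft_force())
look('over1')
a=cv2.imread('pics/over1.png');cv2.imwrite('pics/over1c.png',cv2.resize(a[150:270,240:400],None,fx=5,fy=5,interpolation=2))
E
python3 fit.py over1
```

```text
15.4833 [526.24930461  39.92423326 150.50113273] [526.00190265  39.94357787 150.        ] [-0.15342592  0.52530077 -1.5405035 ]
-1 765 [-8.17000e-02 -6.10000e-03 -2.01071e+01  1.05000e-02] 1.62 zmax 74.8 at tip z60 xy -0.45 -19.47
1 765 [-1.68300e-01 -5.30000e-03  2.02976e+01 -5.90000e-03] 1.67 zmax 74.9 at tip z60 xy -0.49 19.95
```

View pics/over1c.png

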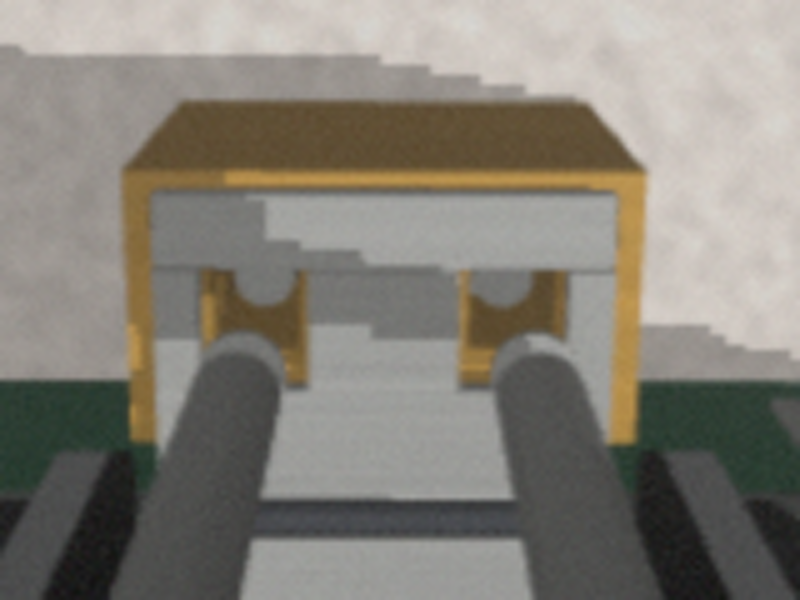

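```bash
python3 - <<'E'
from h import *
z=np.load('over1.npz'); T=(z['p'],z['R'])
cr=lambda x,y:(240+(x+.5)/5-.5,150+(y+.5)/5-.5)
Ri=T[1].T
def tool(x,y,zz): return (Ri@(ray(T,*cr(x,y),zz)-T[0])).round(2)
print('lock front edge L/R (x should be +22-0.5)',tool(125,170,70),tool(645,170,70))
print('strap front',tool(150,190,76),tool(617,190,76))
print('strap hole near edges', tool(202,268,76),tool(308,268,76),tool(458,268,76),tool(567,268,76))
print('hole far edges v385',tool(300,386,76),tool(458,386,76))
for s in(-1,1):
  for X in ((-.5,s*20,60),(3.5,s*20,60),(-.5,s*20-6,51),(-.5,s*20+6,51),(5.5,s*20,51)):
    u,v=proj(T,T[0]+T[1]@np.array(X)); print(X,(u-240+.5)*5-.5,(v-150+.5)*5-.5)
E
```

```text
lock front edge L/R (x should be +22-0.5) [ 22.14 -39.66  80.48] [22.15 39.71 80.48]
strap front [ 20.3  -35.01  74.48] [20.31 34.62 74.49]
strap hole near edges [  8.26 -27.64  74.49] [  8.26 -11.61  74.49] [ 8.26 11.06 74.49] [ 8.26 27.54 74.5 ]
hole far edges v385 [-10.61 -13.1   74.51] [-10.61  11.3   74.51]
(-0.5, -20, 60) 245.25118698640892 353.21111821917054
(3.5, -20, 60) 244.57097302281352 326.5427681287043
(-0.5, -26, 51) 195.6982754014852 373.7512313640796
(-0.5, -14, 51) 282.94646864160865 373.75832728966753
(5.5, -20, 51) 238.2110205878517 332.10460598091254
(-0.5, 20, 60) 524.2825447388291 353.2344587862927
(3.5, 20, 60) 524.9600141660999 326.5670660247035
(-0.5, 14, 51) 486.5189055468501 373.7748839060343
(-0.5, 26, 51) 573.7613726333616 373.781979365913
(5.5, 20, 51) 531.2470745087066 332.12981591231124
```

The strap and lock lines agree with the model to within about 1 mm in x. The tips sit about 0.7 mm towards +y of the holes. I'll correct that and enter slowly under force guard.

```bash
python3 - <<'E'
from h import *
env.movel(L(-.5,-.7,74),vel=40); env.sleep(.2)
f0=np.array(env.get_ft_force());t0=np.array(env.get_wrist_torque())
r=env.movel(L(-.5,-.7,46),vel=20,until_force=7)
print(r,env.get_t(),env.get_tool_pos(),np.array(env.get_ft_force())-f0,np.array(env.get_wrist_torque())-t0,env.get_finger_gap())
look('ins1')
a=cv2.imread('pics/ins1.png');cv2.imwrite('pics/ins1c.png',cv2.resize(a[150:270,240:400],None,fx=5,fy=5,interpolation=2))
E
```

```text
False 17.5833 [526.01984976  39.23472502 116.14604775] [ 0.47183886 -0.61947477 -0.98409584] [-0.01474641  0.01562322 -0.13246054] 50.10735178960058
```

View pics/ins1c.png

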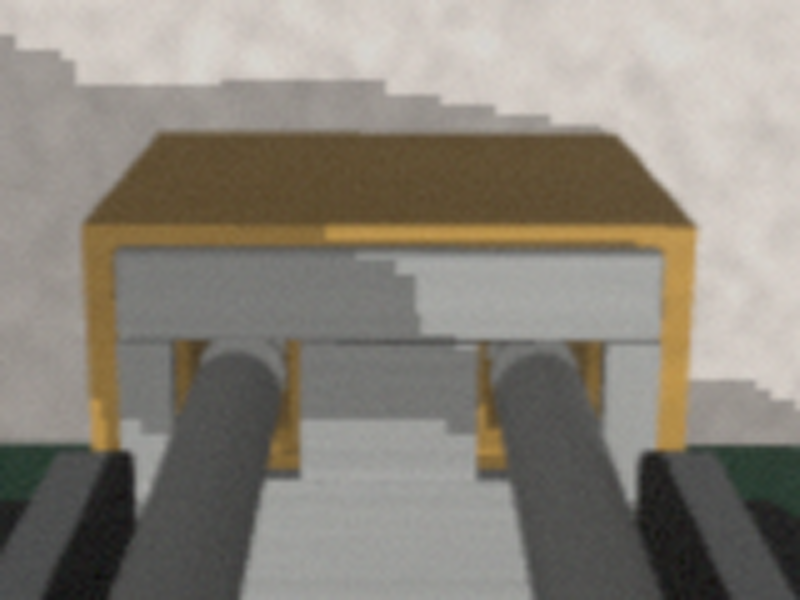

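The legs entered freely: tips about 15 mm deep with under 1 N. Now the slow push to the click.

```bash
python3 - <<'E'
from h import *
for dz in np.arange(43,14,-2):
    r=env.movel(L(-.5,-.7,dz),vel=10,until_force=17)
    p=np.array(env.get_tool_pos()); f=np.array(env.get_ft_force())
    print(r,round(env.get_t(),2),'depth',round(131-p[2],2),(p-L(-.5,-.7,dz))[:2].round(2),f.round(1),round(env.get_finger_gap(),2))
    if r or f[2]>18 or np.hypot(f[0],f[1])>12: break
E
```

```text
False 18.08 depth 18.11 [-0.05 -0.02] [-0.   1.3 -1.4] 50.24
False 18.43 depth 19.15 [ 0.41 -0.02] [-0.8  0.5  4.2] 50.11
False 18.78 depth 21.79 [0.23 0.  ] [-0.8 -0.1  4.9] 50.18
False 19.13 depth 23.84 [0.17 0.02] [0.  0.4 3.8] 50.36
False 19.48 depth 25.77 [0.16 0.01] [-0.4  0.4  5.6] 50.32
False 19.83 depth 27.64 [0.22 0.03] [ 0.1 -0.5  6.3] 50.13
False 20.18 depth 29.53 [0.26 0.04] [-0.8 -0.1  7.2] 50.22
False 20.53 depth 31.47 [0.3  0.03] [0.3 0.3 6.7] 50.55
False 20.88 depth 33.69 [0.2  0.07] [-0.1  0.2  5.1] 50.75
False 21.23 depth 35.63 [0.22 0.04] [ 0.2 -0.3  5.7] 50.6
False 21.58 depth 37.58 [0.24 0.03] [-0.4  1.3  6.2] 50.32
False 21.93 depth 39.26 [0.36 0.02] [0.2 0.6 7.6] 50.35
False 22.28 depth 39.44 [ 1.04 -0.01] [-2.8  0.5 17.1] 49.87
False 22.63 depth 39.6 [ 1.6  -0.03] [-7.6 -0.4 26.5] 50.2
```

A hard stop came at 39.4 mm depth with force rising to 26 N, so this is probably the floor, 2 mm past the click. I'll unload and test whether the catch holds.

```bash
python3 - <<'E'
from h import *
for dz in (21.6,23,24):
    r=env.movel(L(-.5,-.7,dz),vel=10,until_force=35)
    env.sleep(.15)
    p=np.array(env.get_tool_pos()); f=np.array(env.get_ft_force())
    print(r,round(env.get_t(),2),'depth',round(131-p[2],2),f.round(1),round(env.get_finger_gap(),2))
    if f[2]<-6: break
look('caught')
E
```

```text
False 23.39 depth 38.91 [-0.   0.7  6.9] 50.09
False 23.83 depth 37.56 [ 0.4 -0.6  6.6] 50.36
False 24.23 depth 37.17 [0.9 0.4 2.2] 50.0
```

```bash
python3 - <<'E'
from h import *
for dz in (24.6,25.2,26):
    r=env.movel(L(-.5,-.7,dz),vel=8,until_force=12)
    env.sleep(.15)
    p=np.array(env.get_tool_pos()); f=np.array(env.get_ft_force())
    print(r,round(env.get_t(),2),'depth',round(131-p[2],2),f.round(1),round(env.get_finger_gap(),2))
    if f[2]<-5: break
E
```

```text
False 24.68 depth 36.89 [ 1.7  1.5 -1.7] 50.51
False 25.08 depth 36.56 [ 3.8  2.9 -9.5] 50.44
```

The catch holds: a pull of 9.5 N moved it hardly at all. I'll unload, let go and back away.

```bash
python3 - <<'E'
from h import *
env.movel(L(-.5,-.7,24.3),vel=8); env.sleep(.1); print(env.get_ft_force())
env.set_gripper(85); print(env.get_finger_gap(),env.get_tool_pos(),env.get_ft_force())
env.movel(L(-.5,-.7,70),vel=80); env.movel(L(-.5,0,140),vel=150); env.sleep(.5)
print(env.get_t(),env.get_ft_force())
p,d,T=look('end'); C=cloud('wrist',d,T)
m=(C[...,2]>84)&(C[...,2]<170)&(np.hypot(*(C[...,:2]-LM[:2]).transpose(2,0,1))<38)
Q=C[m]; print('arch top',Q[:,2].max(),np.percentile(Q[:,2],98)); k=Q[Q[:,2]>138]
print(cv2.minAreaRect(Q[:,:2].astype(np.float32)),LM)
p,d=env.capture('side'); save('side3',p[60:230,180:400])
E
cd pics; python3 -c "
import cv2;a=cv2.imread('side3.png');cv2.imwrite('side3.png',cv2.resize(a,None,fx=3.5,fy=3.5,interpolation=2))"
```

```text
[ 1.39115156  2.03004814 -5.96968551]
85.13231203591154 [526.14976397  39.14686013  94.74905849] [ 0.75759705 -0.47851335  0.01362888]
27.7333 [ 1.36736695 -0.17352932  0.90375032]
arch top 153.13713132388247 152.32591777000275
((525.9285888671875, 39.809120178222656), (51.22416687011719, 11.964418411254883), 85.0024642944336) [526.5  39.9  70. ]
```

View pics/end.png

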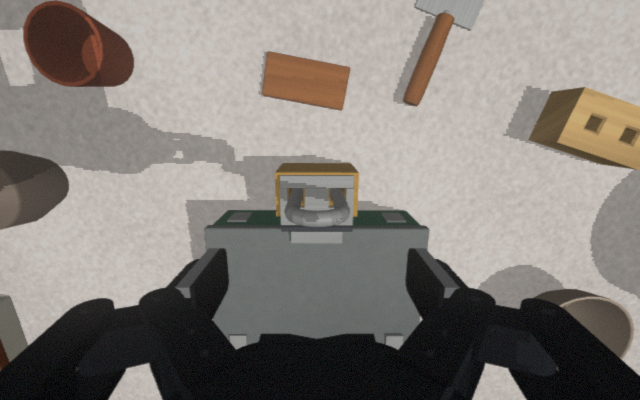

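View pics/side3.png

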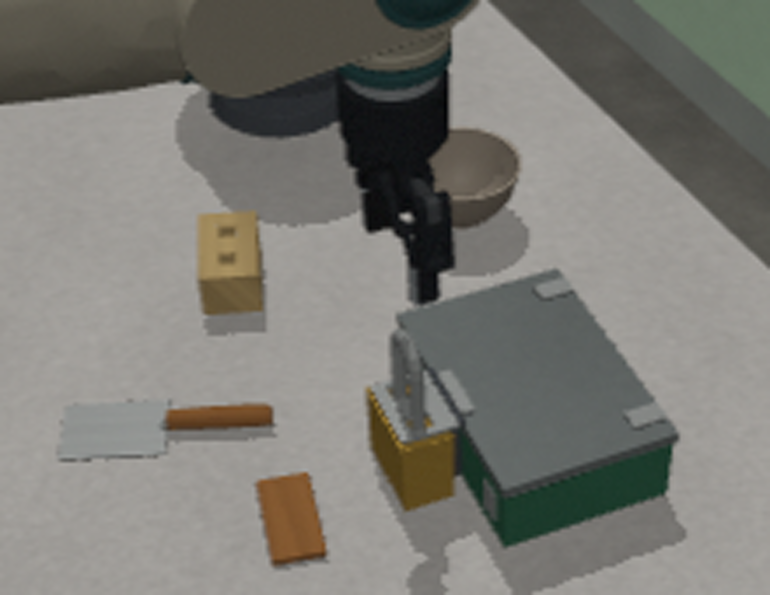

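After release the shackle stays down. Its arch top is at about 152 mm, so the tips are about 36 mm deep. It is centred within 1 mm, the strap is flat, and the pots and tools in view are where they were. Handing in.

```bash
python3 -c "
from h import *
env.sign_off(); print(env.get_t())"
```

```text
the job is handed in; nothing more can be done
the job is handed in; nothing more can be done
```

The chest is locked and I've handed the job in at about 28 s. The hasp is folded flat over the lock, and the shackle stayed down by itself after I let go.

- **Hasp:** I folded the strap down with the closed fingers. They met its top at 76.0 mm above the table, which is the expected height when it lies flat.
- **Shackle:** I gripped it across both legs and lifted it from the keeper. The wrist picture showed its tips about 0.7 mm off in y, so I corrected that. The legs then went in with under 1 N.
- **Push to the click:** I pushed at 10 mm/s, with 8 N or less until a hard stop at about 39.4 mm. There the wrist force briefly reached 26.5 N, above the 20 N I aimed for but under the 45 N limit. This was because the force stop counts afresh with each move.
- **Catch:** A 9.5 N upward pull shifted it hardly at all.
- **Last look:** The arch top was about 152 mm above the table, so the tips were about 36 mm deep. The shackle was centred within about 1 mm of the lock, and the gripper was clear. The pots and tools in view looked unmoved; I did not measure them or check the ones out of view.
- **Disagreement:** The scene camera put the lock and keeper about 3–4 mm from where the wrist camera did. I used the wrist camera throughout, and the free entry bore it out.

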